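# Close the board press in crisscross

### The job

The square press with the red book in it is being tightened evenly: one diagonal pair of its T-knobs has already been turned clockwise to the half-way (yellow) dots. Turn the other diagonal pair to their yellow dots too, and only when all four stand half-way tighten them fully home to the green dots, in crisscross: both knobs of one diagonal first, then both of the other.

Things in the scene. Friction and masses are not known exactly. Their poses are not given: they have to be found in the camera images.
- press: Board press fixed to the table, at any yaw: two square boards 220 x 220 mm with a red book between, top face 75 mm above the table, a loose brass weight 40 high and 48 across near its middle. Origin: centre of the underside, at table height; z up, x and y along the board sides. A T-knob on a vertical axis stands at each corner, 78 mm from the centre along both x and y.
- knob_a (a joint): T-knob at +78, +78 mm (x, y) of the press, diagonal to C. Value: rad clockwise from above; 0 loose (white dot), 0.6 half-way (yellow), 1.2 home at a firm stop (green). A black bar 66 long, 14 thick, 26 tall, from 98.5 to 124.5 mm above the table, on a 20 mm thick hub; one end orange. Orange end points from the axis to the press centre, turned counterclockwise from above by (0.6 - value) rad.
- knob_b (a joint): T-knob at -78, +78 mm (x, y) of the press, diagonal to D. Value: rad clockwise from above; 0 loose (white dot), 0.6 half-way (yellow), 1.2 home at a firm stop (green). Bar as knob A's. Light friction, about 0.1 N m; stays where left.
- knob_c (a joint): T-knob at -78, -78 mm (x, y) of the press, diagonal to A. Value: rad clockwise from above; 0 loose (white dot), 0.6 half-way (yellow), 1.2 home at a firm stop (green). Bar as knob A's. 46 mm from each knob's axis the board has its white, yellow and green dots.
- knob_d (a joint): T-knob at +78, -78 mm (x, y) of the press, diagonal to B. Value: rad clockwise from above; 0 loose (white dot), 0.6 half-way (yellow), 1.2 home at a firm stop (green). Bar as knob A's.

How it is judged (in metres and radians):
On the way, in this order (a step that is already met when the one before it is completed fails the run):
1. all four knobs stand about half-way: each between 0.35 and 0.85 rad (value of joint knob_a between 0.35 and 0.85 rad and value of joint knob_b between 0.35 and 0.85 rad and value of joint knob_c between 0.35 and 0.85 rad and value of joint knob_d between 0.35 and 0.85 rad), for 0.2 s.
2. both knobs of one diagonal (A and C, or B and D) are home, past 1.0 rad, while both of the other are still about half-way, between 0.35 and 0.85 rad (((value of joint each of knob_a, knob_c above 1 rad and value of joint knob_b between 0.35 and 0.85 rad and value of joint knob_d between 0.35 and 0.85 rad) or (value of joint each of knob_b, knob_d above 1 rad and value of joint knob_a between 0.35 and 0.85 rad and value of joint knob_c between 0.35 and 0.85 rad))), for 0.2 s.
At the end, for the whole second after the job is handed in: All four knobs fully home, each past 1.0 rad (within 0.2 rad of its stop at 1.2), and at rest (value of joint each of knob_a, knob_b, knob_c, knob_d above 1 rad and velocity of joint knob_a between -0.05 and 0.05 rad/s and velocity of joint knob_b between -0.05 and 0.05 rad/s and velocity of joint knob_c between -0.05 and 0.05 rad/s and velocity of joint knob_d between -0.05 and 0.05 rad/s); the robot touches nothing.
It fails at once if a knob is tightened beyond half-way (past 0.9 rad) while another is still loose (below 0.35 rad) (value of joint any of knob_a, knob_b, knob_c, knob_d above 0.9 rad and value of joint any of knob_a, knob_b, knob_c, knob_d below 0.35 rad).
It also fails if it takes over 72 s, if anything falls off the work surface, if the arm or the gripper's body presses on something with over 40 N, if the wrist force passes 120 N, or if a joint passes its speed limit or range.

### The arm

A 6-joint arm with a two-finger parallel gripper is mounted at the origin on the work surface. World frame = base frame: x ahead of the robot, y to its left, z up, the work surface at z = 0. Lengths are in mm, angles in degrees, forces in N, time in s.
With the tool pointing down it reaches from about 350 to 850 mm from the base axis. Payload 8.1 kg.
Tool frame: the origin (TCP) lies midway between the tips of the shut fingers; the grasp point (between the pads) lies 19 mm behind it; z points along the fingers, y is the direction in which the jaws open and shut (so a half turn about z gives the same grasp; the last joint's range is limited). The gripper opens to 85 mm and grips with 20 to 120 N. Pads are 22 mm wide; open, the fingers measure 114 mm over their backs; the gripper's body (76 mm by 85 mm) begins 54 mm behind the grasp point. The pads swing forward as they close: fully open they stand 13 mm farther back than shut.
Start: joints at [68.216, 7.471, 85.268, -0, 87.261, -4.893], TCP at [174.307, 574.127, 231.292] pointing down, gripper open.
Joint ranges: [-169.43, 169.43], [-51.17, 129.36], [1.28, 143.12], [-76.62, 256.62], [0, 156.53], [-152.29, 152.29]. Speed limits (degrees/s): [136.94, 136.94, 159.86, 180, 180, 180].

### API

Orientations are given as [roll, pitch, yaw] about the fixed x, y, z axes, in that order (R = Rz(yaw) Ry(pitch) Rx(roll)).
In Python, from bench import telemetry, snapshot, camera_params, job gives the robot as it stands. The module is installed in compiled form; this text tells all that it offers.
- The arm moves only by the shell command python3 -m jog 'ROWS' [FORCE]. ROWS is JSON, a list that holds one entry, the list of rows, each a list of 7 numbers: the shift along the tool's x, y, z in units of 50 mm (1.0 is 50 mm), then the turn, a rotation vector about the tool's x, y, z in units of 2 pi rad (1.0 is 2 pi rad), then the opening, from 0 (shut) to 1 (fully open). In form: [[[dx, dy, dz, rx, ry, rz, claw], ...]]. A call has 1 to 12 rows; each row shifts and turns the commanded pose from where the row before left it, along the tool's axes as they then stand; what a row does not reach is not made up. A row lasts 1/8 s, in which the tool goes at most 62.5 mm and 10.7 degrees, less where a joint would pass 70% of its speed; a pose out of reach is approached as far as the arm can. A call with a number of a shift or a turn outside -1 to 1 is refused whole. A call with a gripper value outside its range is refused whole. The fingers move at their own pace and stop on an object; FORCE is the grip in N (left out, the last holds). Time passes only in rows, so rows that do not move let the fingers close. It gives the time, the measured TCP pose, the force and the opening at its end, in the units of the state.
- telemetry.sense(): the state, without advancing time (a new reading comes with each control period).
- snapshot(name): name is "scene" or "top" or "wrist"; returns (picture, depth): 400x640x3 uint8, red, green, blue; 400x640 float32, mm along the optical axis (not along the pixel's ray), 0 where there is no reading.
- camera_params(name): a dict with "K" (3x3 intrinsics, pixels), "extrinsics" (4x4, takes a point from camera to world coordinates). Camera axes: x right, y down, z forward; pixel columns grow to the right and rows downward; lengths in mm; the calibration is good to about 2 mm. The wrist camera is an equidistant fisheye: a pixel r from the principal point sees the ray r / f radians off the axis. A picture is of the moment at which its call begins: read the wrist's pose just before it. camera_params takes no time and is no camera call; for the wrist camera it gives the pose at the moment of the call.
- job.hand_in(): hands the job in, once; it reports no verdict.
The state is a dict: "time": time; "joint_pos": joint angles; "qd": joint speeds; "joint_efforts": joint torques, N m; "tool_pos": TCP position; "tcp_rot": TCP orientation; "ft_force": force on the tool from outside, world axes, zero at the start; "wrist_torque": the same for the moment, N m; "finger_gap": finger opening in mm.
Only numpy, scipy, OpenCV 4.12 (cv2) and the standard library are available. Lean on these libraries where they do the work, as an engineer would, in place of code of your own. Each camera call takes 0.05 s, during which the arm holds its last target. There are 200 camera calls.

## Working session

There is one attempt and no reset: what is moved stays moved. The work goes in short steps, Python scripts to look and compute and a shell command to move; the robot and the scene stay as the last step left them, time stands still between calls to the robot, and variables do not carry over. Pictures are saved under pics/ and viewed, about 8 in all and at most 12, crops included, and the job is handed in when it is done.

```bash
mkdir -p pics; ls
python3 - <<'E'
from bench import telemetry, snapshot, camera_params
import cv2,numpy as np
np.set_printoptions(precision=4,suppress=True)
for n in("top","scene"):
    p,d=snapshot(n); c=camera_params(n); print(n,c["K"],c["extrinsics"])
    cv2.imwrite(f"pics/{n}0.png",p[:,:,::-1]); np.save(f"pics/{n}0.npy",d)
print(telemetry.sense())
E
```

```text
pics
top [[516.8882   0.     322.089 ]
 [  0.     516.8882 193.8936]
 [  0.       0.       1.    ]] [[ -0.0228  -0.9985   0.0499 516.4009]
 [ -0.9996   0.0237   0.0182  30.6025]
 [ -0.0193  -0.0494  -0.9986 903.1726]
 [  0.       0.       0.       1.    ]]
scene [[428.1211   0.     325.4498]
 [  0.     428.1211 196.0978]
 [  0.       0.       1.    ]] [[   0.5486    0.5319   -0.6451  988.3015]
 [   0.8359   -0.3326    0.4366 -261.7986]
 [   0.0176   -0.7788   -0.627   474.6461]
 [   0.        0.        0.        1.    ]]
{'time': 0.1, 'joint_pos': array([68.216 ,  7.512 , 85.3253,  0.0017, 87.2611, -4.8961]), 'qd': array([ 0.0489, -0.0566, -0.1666, -0.1169, -0.1001,  0.0012]), 'joint_efforts': array([  0.0014, -57.0953, -50.1942,  -0.0001,   0.0084,   0.    ]), 'tool_pos': array([174.1095, 573.6512, 230.3155]), 'tcp_rot': array([-179.9022,   -0.0101,  163.112 ]), 'ft_force': array([-0.444 ,  0.5924, -0.2178]), 'wrist_torque': array([-0.0181,  0.0183,  0.0081]), 'finger_gap': 85.41724971159992}
```

View pics/top0.png

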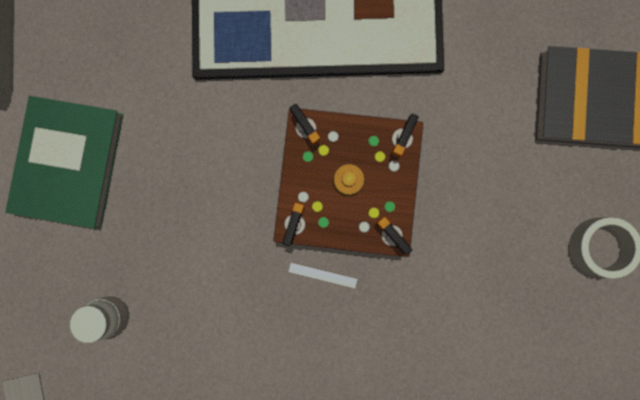

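The top view shows the press centred near (349,181). The TL knob (305,125) and BR knob (392,236) already point to yellow. TR (403,135) and BL (294,222) point to white, so they are loose. Next I'll measure all four.

```bash
cat > h.py <<'E'
from bench import telemetry, snapshot, camera_params
import cv2,numpy as np
np.set_printoptions(precision=3,suppress=True)
def cast(uv,z,n="top"):
    c=camera_params(n);E=np.array(c["extrinsics"]);uv=np.atleast_2d(uv).astype(float)
    r=np.c_[uv,np.ones(len(uv))]@np.linalg.inv(c["K"]).T@E[:3,:3].T
    return E[:3,3]+r*((z-E[2,3])/r[:,2])[:,None]
def knobs(tag):
    p,d=snapshot("top"); cv2.imwrite(f"pics/{tag}.png",p[:,:,::-1])
    v,u=np.mgrid[:400,:640]; c=camera_params("top");E=np.array(c["extrinsics"])
    P=np.stack([u,v,np.ones_like(u)],-1)@np.linalg.inv(c["K"]).T*d[...,None]@E[:3,:3].T+E[:3,3]
    hsv=cv2.cvtColor(p,cv2.COLOR_RGB2HSV)
    board=cv2.morphologyEx(((abs(P[...,2]-75)<7)&(u>250)&(u<450)).astype(np.uint8),cv2.MORPH_OPEN,np.ones((3,3)))
    cs=max(cv2.findContours(board,0,1)[0],key=cv2.contourArea)[:,0]
    print("board",cv2.minAreaRect(cast(cs,75)[:,:2].astype(np.float32)))
    m=((abs(P[...,2]-122)<9)&(u>250)&(u<450)&(v>90)&(v<270)).astype(np.uint8)
    n,l,s,ce=cv2.connectedComponentsWithStats(m)
    for i in range(1,n):
        if s[i,4]<60 or s[i,4]>900: continue
        q=l==i; W=cast(np.c_[u[q],v[q]],124.5)[:,:2]
        r=cv2.minAreaRect(W.astype(np.float32))
        o=q&(hsv[...,0]<16)&(hsv[...,1]>150)&(hsv[...,2]>110)
        O=cast(np.c_[u[o],v[o]],124.5)[:,:2].mean(0) if o.any() else np.zeros(2)
        w,V=np.linalg.eigh(np.cov(W.T)); a=V[:,1]; a=a*np.sign((O-W.mean(0))@a)
        print(ce[i].round(),s[i,4],"rect",np.array(r[0]),np.array(r[1]),"orange",O,o.sum(),"dir",np.degrees(np.arctan2(a[1],a[0])),"zmed",np.median(P[q][:,2]))
E
python3 -c "
from h import *
knobs('k1')"
```

```text
board ((577.7179565429688, 2.6900177001953125), (219.091796875, 219.1715850830078), 82.2174072265625)
[305. 123.] 415 rect [664.632  68.618] [67.179 14.742] orange [642.421  54.026] 13 dir -147.4982133946498 zmed 124.26405429612157
[406. 134.] 422 rect [643.28  -84.342] [14.924 67.447] orange [619.724 -73.341] 18 dir 153.97488351171884 zmed 123.823326708141
[349. 178.] 102 rect [579.069   2.85 ] [19.61  19.676] orange [0. 0.] 0 dir 102.3618653052866 zmed 114.05419198364501
[293. 223.] 421 rect [511.454  90.182] [14.811 66.065] orange [536.774  79.284] 16 dir -19.05860152732698 zmed 124.19962334920092
[395. 235.] 430 rect [490.603 -63.33 ] [66.695 14.996] orange [512.628 -46.55 ] 11 dir 39.305159930025205 zmed 124.03270745701434
```

```bash
cat >> h.py <<'E'
K={1:(665.1,69.1),2:(643.8,-84.8),3:(511.2,90.4),4:(490.3,-63.7)}
def go(x,y,z,yaw):
    from scipy.spatial.transform import Rotation as R
    s=telemetry.sense(); A=R.from_euler("xyz",s["tcp_rot"],degrees=True); B=R.from_euler("xyz",[180,0,yaw],degrees=True)
    print("shift",A.inv().apply(np.array([x,y,z])-s["tool_pos"])/50,"turn",(A.inv()*B).as_rotvec()/2/np.pi,
      "tcp",s["tool_pos"],s["tcp_rot"],"t",s["time"],"F",s["ft_force"],"gap",s["finger_gap"],"j6",s["joint_pos"][5])
E
python3 -c "
from h import *
go(*K[3],180,161)"
```

```text
shift [-9.259 -7.289  1.019] turn [-0.    -0.     0.006] tcp [174.151 573.719 230.478] [-179.917   -0.008  163.108] t 0.15 F [-0.22  -0.537 -0.068] gap 85.20798555940962 j6 -4.893127078941973
```

```bash
python3 -m jog '[[[-0.842,-0.663,0,0,0,0,0.7],[-0.842,-0.663,0,0,0,0,0.7],[-0.842,-0.663,0,0,0,0,0.7],[-0.842,-0.663,0,0,0,0,0.7],[-0.842,-0.663,0,0,0,0,0.7],[-0.842,-0.663,0,0,0,0,0.7],[-0.842,-0.663,0,0,0,0,0.7],[-0.842,-0.663,0,0,0,0,0.7],[-0.842,-0.663,0,0,0,0,0.7],[-0.842,-0.663,0.3,0,0,0,0.7],[-0.842,-0.663,0.7,0,0,0.006,0.7],[0,0,0,0,0,0,0.7]]]' 30
python3 -c "
from h import *
go(*K[3],100,161)
p,d=snapshot('wrist');cv2.imwrite('pics/w1.png',p[:,:,::-1])"
```

```text
time: 1.65
tool_pos: [509.9, 88.4, 178.4]
tcp_rot: [-179.8, -0.3, 160.7]
ft_force: [-1.3, 0.1, -0.4]
finger_gap: 59.6
shift [-0.02   0.05   1.567] turn [-0.    -0.001 -0.001] tcp [509.897  88.448 178.382] [-179.824   -0.295  160.669] t 1.65 F [-1.289  0.115 -0.414] gap 59.572214825401716 j6 -66.46883651538606
```

View pics/w1.png

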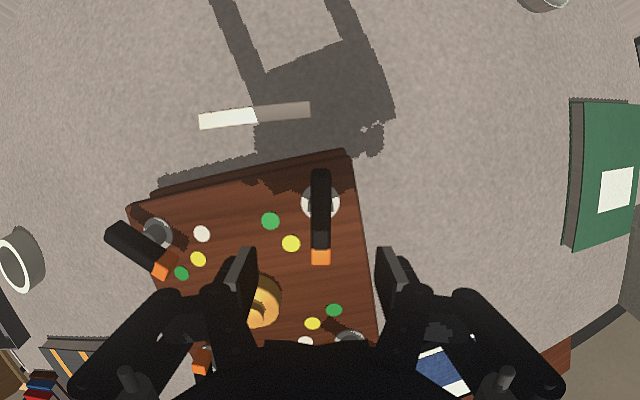

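The bar sits centred between the fingers (bar about (320,215), orange end (320,257)), and the weight at (265,305) is clear of them. Descending to grip.

```bash
python3 -m jog '[[[-0.02,0.05,0.5,0,0,0,0.7],[0,0,0.5,0,0,0,0.7],[0,0,0.4,0,0,0,0.7],[0,0,0.14,0,0,0,0.5],[0,0,0,0,0,0,0.3],[0,0,0,0,0,0,0],[0,0,0,0,0,0,0],[0,0,0,0,0,0,0],[0,0,0,0,0,0,0]]]' 30
python3 -c "
from h import *
go(*K[3],100,127)"
```

```text
time: 2.82
tool_pos: [511.9, 91.3, 106.4]
tcp_rot: [-179.7, -0.0, 160.9]
ft_force: [-9.4, -13.1, 7.3]
finger_gap: 13.4
shift [ 0.007 -0.02   0.129] turn [-0.001  0.     0.094] tcp [511.888  91.262 106.423] [-179.737   -0.007  160.916] t 2.825 F [ -9.436 -13.146   7.289] gap 13.360657035138617 j6 -66.21982610053693
```

```bash
python3 -m jog '[[[0,0,0,0,0,0.019,0],[0,0,0,0,0,0.019,0],[0,0,0,0,0,0.019,0],[0,0,0,0,0,0.019,0],[0,0,0,0,0,0.019,0],[0,0,0,0,0,0,0],[0,0,0,0,0,0,0]]]' 30
python3 -c "
from h import *
go(*K[3],180,127)"
```

```text
time: 3.7
tool_pos: [511.8, 91.1, 106.4]
tcp_rot: [-179.8, 0.1, 126.7]
ft_force: [-9.8, -13.7, 8.0]
finger_gap: 13.4
shift [-0.008 -0.025 -1.472] turn [-0.001  0.    -0.001] tcp [511.833  91.117 106.394] [-179.765    0.148  126.707] t 3.7 F [ -9.799 -13.714   8.001] gap 13.412576129526071 j6 -32.013846236341735
```

```bash
python3 -m jog '[[[0,0,0,0,0,0,0.6],[0,0,0,0,0,0,0.7],[0,0,0,0,0,0,0.7],[0,0,-0.5,0,0,0,0.7],[0,0,-0.7,0,0,0,0.7],[0,0,-0.4,0,0,0,0.7],[0,0,0,0,0,0,0.7]]]' 30
python3 -c "
from h import *
go(*K[2],180,154)"
```

```text
time: 4.58
tool_pos: [514.0, 94.1, 187.3]
tcp_rot: [179.8, 0.1, 126.8]
ft_force: [0.6, 0.2, -1.0]
finger_gap: 59.8
shift [-4.419 -0.062  0.155] turn [ 0.     0.    -0.076] tcp [513.979  94.06  187.289] [179.789   0.123 126.765] t 4.575 F [ 0.627  0.189 -0.968] gap 59.7850021401561 j6 -32.02400956336863
```

```bash
python3 -m jog '[[[-0.8,0,0,0,0,0,0.7],[-0.9,0,0,0,0,0,0.7],[-0.9,0,0,0,0,0,0.7],[-0.9,0,0,0,0,0,0.7],[-0.92,-0.06,0.15,0,0,0,0.7],[0,0,0,0,0,-0.026,0.7],[0,0,0,0,0,-0.025,0.7],[0,0,0,0,0,-0.025,0.7],[0,0,0,0,0,0,0.7],[0,0,0,0,0,0,0.7]]]' 30
python3 -c "
from h import *
go(*K[2],100,154)
knobs('k2')"
```

```text
time: 5.82
tool_pos: [642.0, -85.0, 176.6]
tcp_rot: [-180.0, -0.1, 153.9]
ft_force: [0.2, 0.3, 0.4]
finger_gap: 60.0
shift [-0.034  0.02   1.533] turn [-0. -0. -0.] tcp [641.958 -84.958 176.628] [-179.982   -0.07   153.919] t 5.825 F [0.179 0.306 0.374] gap 60.02194316439016 j6 -75.99180132374917
board ((582.3380126953125, 36.56220626831055), (150.77308654785156, 219.1717529296875), 82.2020492553711)
[305. 123.] 415 rect [664.632  68.618] [67.179 14.742] orange [642.664  52.035] 14 dir -147.3439382451403 zmed 124.10140373596107
[349. 178.] 108 rect [579.189   3.02 ] [18.418 21.39 ] orange [0. 0.] 0 dir 152.95182944815596 zmed 114.14849306207935
[293. 224.] 415 rect [511.51   90.009] [14.802 66.212] orange [529.37   66.311] 15 dir -53.41148286008354 zmed 124.12018169991154
[406. 247.] 112 rect [473.593 -77.15 ] [22.969 14.031] orange [0. 0.] 0 dir -160.83408539589158 zmed 123.87071173147831
```

```bash
python3 -m jog '[[[-0.034,0.02,0.5,0,0,0,0.7],[0,0,0.5,0,0,0,0.7],[0,0,0.4,0,0,0,0.7],[0,0,0.1,0,0,0,0.5],[0,0,0,0,0,0,0.3],[0,0,0,0,0,0,0],[0,0,0,0,0,0,0],[0,0,0,0,0,0,0],[0,0,0,0,0,0,0]]]' 30
python3 -c "
from h import *
go(*K[2],100,127)"
```

```text
time: 7.0
tool_pos: [645.2, -84.9, 103.9]
tcp_rot: [180.0, 0.1, 154.1]
ft_force: [0.5, 2.8, 5.8]
finger_gap: 13.5
shift [ 0.026 -0.01   0.079] turn [0.    0.    0.075] tcp [645.207 -84.91  103.946] [179.953   0.116 154.116] t 7.0 F [0.474 2.771 5.769] gap 13.548276106677337 j6 -76.1403389134021
```

```bash
python3 -m jog '[[[0,0,0,0,0,0.019,0],[0,0,0,0,0,0.019,0],[0,0,0,0,0,0.019,0],[0,0,0,0,0,0.018,0],[0,0,0,0,0,0,0],[0,0,0,0,0,0,0],[0,0,0,0,0,0,0],[0,0,0,0,0,0,0]]]' 30
python3 -c "
from h import *
go(*K[2],100,95)"
```

```text
time: 8.0
tool_pos: [645.1, -85.0, 103.9]
tcp_rot: [179.9, 0.1, 127.1]
ft_force: [-0.4, 2.8, 7.4]
finger_gap: 13.0
shift [ 0.018 -0.018  0.079] turn [0.    0.    0.089] tcp [645.066 -84.992 103.941] [179.921   0.076 127.115] t 8.0 F [-0.384  2.773  7.359] gap 13.039668716447286 j6 -49.14277313335341
```

```bash
python3 -c "
from h import *
p,d=snapshot('wrist');q,d=snapshot('scene')
cv2.imwrite('pics/w2.png',np.vstack([p[:,:,::-1][80:],q[:,:,::-1][60:330]]))"
```

```text
(no output)
```

View pics/w2.png

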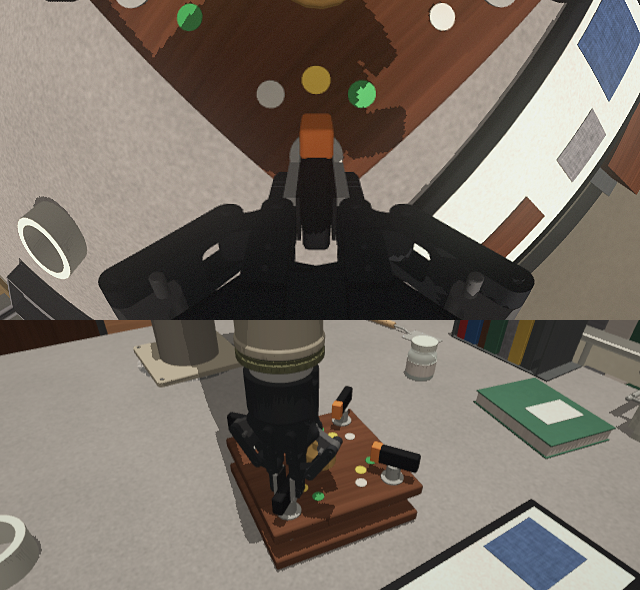

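The gripped knob's orange end (317,130) points straight at the yellow dot (316,80), so all four are half-way. Next I turn this one home.

```bash
python3 -m jog '[[[0,0,0,0,0,0.019,0],[0,0,0,0,0,0.019,0],[0,0,0,0,0,0.019,0],[0,0,0,0,0,0.019,0],[0,0,0,0,0,0.016,0],[0,0,0,0,0,0,0],[0,0,0,0,0,0,0]]]' 30
python3 -c "
from h import *
go(*K[2],100,95)"
python3 -m jog '[[[0,0,0,0,0,0,0.6],[0,0,0,0,0,0,0.7],[0,0,0,0,0,0,0.7],[0,0,-0.5,0,0,0,0.7],[0,0,-0.7,0,0,0,0.7],[0,0,-0.4,0,0,0,0.7],[0,0,0,0,0,0,0.7]]]' 30
python3 -c "
from h import *
go(*K[3],180,126.8)"
```

```text
time: 8.98
tool_pos: [644.9, -85.0, 103.9]
tcp_rot: [179.9, 0.0, 94.0]
ft_force: [-0.7, 2.6, 6.5]
finger_gap: 13.2
shift [ 0.006 -0.022  0.079] turn [ 0.     0.    -0.003] tcp [644.907 -85.031 103.942] [179.914   0.021  93.988] t 8.975 F [-0.667  2.56   6.479] gap 13.216968942561449 j6 -16.016395237757916
time: 9.85
tool_pos: [645.6, -85.3, 184.7]
tcp_rot: [179.8, 0.1, 94.0]
ft_force: [0.4, 0.2, 0.2]
finger_gap: 59.7
shift [ 3.692 -2.437  0.081] turn [ 0.001  0.    -0.091] tcp [645.564 -85.297 184.715] [179.788   0.064  93.987] t 9.85 F [0.402 0.238 0.217] gap 59.65717465391026 j6 -16.02166721469831
```

```bash
python3 -m jog '[[[0.738,-0.487,0,0,0,0,0.7],[0.738,-0.487,0,0,0,0,0.7],[0.738,-0.487,0,0,0,0,0.7],[0.738,-0.487,0,0,0,0,0.7],[0.738,-0.487,0.08,0,0,0,0.7],[0,0,0,0,0,-0.023,0.7],[0,0,0,0,0,-0.023,0.7],[0,0,0,0,0,-0.023,0.7],[0,0,0,0,0,-0.022,0.7],[0,0,0,0,0,0,0.7],[0,0,0,0,0,0,0.7]]]' 30
python3 -c "
from h import *
go(*K[3],100,126.8)
knobs('k3')"
```

```text
time: 11.22
tool_pos: [509.5, 90.5, 177.6]
tcp_rot: [-179.9, -0.0, 126.6]
ft_force: [-1.3, 0.2, -0.8]
finger_gap: 59.7
shift [-0.023  0.028  1.552] turn [-0.    -0.    -0.001] tcp [509.506  90.515 177.603] [-179.926   -0.046  126.572] t 11.225 F [-1.261  0.217 -0.758] gap 59.72436604124089 j6 -32.175942722431294
board ((577.7313842773438, 2.691925048828125), (219.0858612060547, 219.14437866210938), 82.21700286865234)
[305. 123.] 414 rect [664.632  68.618] [67.179 14.742] orange [643.094  53.924] 12 dir -147.384978680605 zmed 124.07024319896158
[406. 134.] 440 rect [643.451 -84.205] [15.685 66.797] orange [642.139 -56.524] 13 dir 93.99387202503469 zmed 123.80772793412956
[349. 178.] 117 rect [579.21    2.393] [20.245 20.303] orange [0. 0.] 0 dir 126.98004332625301 zmed 114.12878909385165
[395. 235.] 431 rect [490.595 -63.44 ] [66.535 14.994] orange [512.484 -47.527] 10 dir 39.408518441230896 zmed 123.96737266744015
```

P2 is at 94.0°, which is a value of about 1.18. Next is P3, from half-way to home.

```bash
python3 -m jog '[[[-0.023,0.028,0.5,0,0,0,0.7],[0,0,0.5,0,0,0,0.7],[0,0,0.4,0,0,0,0.7],[0,0,0.14,0,0,0,0.5],[0,0,0,0,0,0,0.3],[0,0,0,0,0,0,0],[0,0,0,0,0,0,0],[0,0,0,0,0,0,0],[0,0,0,0,0,0,0]]]' 30
python3 -m jog '[[[0,0,0,0,0,0.019,0],[0,0,0,0,0,0.019,0],[0,0,0,0,0,0.019,0],[0,0,0,0,0,0.019,0],[0,0,0,0,0,0.015,0],[0,0,0,0,0,0,0],[0,0,0,0,0,0,0]]]' 30
python3 -m jog '[[[0,0,0,0,0,0,0.6],[0,0,0,0,0,0,0.7],[0,0,0,0,0,0,0.7],[0,0,-0.5,0,0,0,0.7],[0,0,-0.7,0,0,0,0.7],[0,0,-0.4,0,0,0,0.7],[0,0,0,0,0,0,0.7]]]' 30
python3 -c "
from h import *
go(*K[4],180,39.4)
knobs('k4')"
```

```text
time: 12.4
tool_pos: [512.1, 90.3, 102.6]
tcp_rot: [180.0, 0.0, 126.7]
ft_force: [-4.6, -1.6, 5.5]
finger_gap: 13.3
time: 13.28
tool_pos: [511.7, 90.1, 102.6]
tcp_rot: [-180.0, 0.0, 94.0]
ft_force: [-6.9, -3.6, 8.4]
finger_gap: 13.1
time: 14.15
tool_pos: [513.3, 90.7, 183.6]
tcp_rot: [179.8, -0.0, 94.0]
ft_force: [0.1, 0.1, -0.1]
finger_gap: 59.9
shift [-3.048 -0.674  0.069] turn [ 0.001 -0.     0.152] tcp [513.309  90.675 183.605] [179.76   -0.005  93.995] t 14.15 F [ 0.118  0.114 -0.11 ] gap 59.88618115539617 j6 0.38306418744495585
board ((577.7518310546875, 2.6891326904296875), (219.0858612060547, 219.10305786132812), 82.21700286865234)
[305. 123.] 416 rect [664.449  68.503] [67.61  14.742] orange [641.345  53.349] 13 dir -147.4778946872671 zmed 124.05788298843714
[406. 134.] 442 rect [643.443 -84.074] [15.685 67.06 ] orange [642.547 -55.49 ] 12 dir 93.88847032246831 zmed 123.86119332924136
[349. 177.] 115 rect [579.089   3.608] [21.109 19.679] orange [0. 0.] 0 dir -133.4402355724105 zmed 114.20173487570264
[395. 235.] 430 rect [490.484 -63.316] [66.537 14.999] orange [512.239 -46.221] 12 dir 39.39354666295438 zmed 123.9555897225377
```

```bash
python3 -m jog '[[[-0.762,-0.168,0,0,0,0,0.7],[-0.762,-0.168,0,0,0,0,0.7],[-0.762,-0.168,0,0,0,0,0.7],[-0.762,-0.17,0.07,0,0,0,0.7],[0,0,0,0,0,0.025,0.7],[0,0,0,0,0,0.025,0.7],[0,0,0,0,0,0.025,0.7],[0,0,0,0,0,0.025,0.7],[0,0,0,0,0,0.026,0.7],[0,0,0,0,0,0.026,0.7],[0,0,0,0,0,0,0.7],[0,0,0,0,0,0,0.7]]]' 30
python3 -c "
from h import *
go(*K[4],100,39.4)
knobs('k5')"
```

```text
time: 15.7
tool_pos: [488.3, -63.7, 177.1]
tcp_rot: [-179.9, 0.1, 39.5]
ft_force: [-0.7, 0.1, -0.1]
finger_gap: 59.7
shift [0.032 0.026 1.543] turn [-0.  0.  0.] tcp [488.33  -63.75  177.132] [-179.933    0.052   39.48 ] t 15.7 F [-0.732  0.115 -0.144] gap 59.73624371095745 j6 37.11575596922776
board ((577.7183837890625, 2.6931381225585938), (219.08547973632812, 219.1715850830078), 82.2174072265625)
[305. 123.] 416 rect [664.458  68.508] [67.59  14.742] orange [641.964  54.535] 11 dir -147.59405136828113 zmed 124.0435629111937
[406. 134.] 444 rect [643.447 -84.139] [15.685 66.929] orange [641.276 -57.131] 18 dir 93.90188918716888 zmed 123.83219623445672
[349. 177.] 110 rect [579.47    3.977] [19.223 20.318] orange [0. 0.] 0 dir -175.5403936087559 zmed 114.14292473286918
[293. 224.] 406 rect [511.242  89.718] [14.106 66.474] orange [516.877  62.223] 11 dir -86.39600263756692 zmed 124.35095839127638
```

P2 and P3 are both home, and P1 and P4 are still half-way. Next is P4.

```bash
python3 -m jog '[[[0.032,0.026,0.5,0,0,0,0.7],[0,0,0.5,0,0,0,0.7],[0,0,0.4,0,0,0,0.7],[0,0,0.14,0,0,0,0.5],[0,0,0,0,0,0,0.3],[0,0,0,0,0,0,0],[0,0,0,0,0,0,0],[0,0,0,0,0,0,0],[0,0,0,0,0,0,0]]]' 30
python3 -m jog '[[[0,0,0,0,0,0.019,0],[0,0,0,0,0,0.019,0],[0,0,0,0,0,0.019,0],[0,0,0,0,0,0.019,0],[0,0,0,0,0,0.019,0],[0,0,0,0,0,0.003,0],[0,0,0,0,0,0,0],[0,0,0,0,0,0,0]]]' 30
python3 -m jog '[[[0,0,0,0,0,0,0.6],[0,0,0,0,0,0,0.7],[0,0,0,0,0,0,0.7],[0,0,-0.5,0,0,0,0.7],[0,0,-0.7,0,0,0,0.7],[0,0,-0.4,0,0,0,0.7],[0,0,0,0,0,0,0.7]]]' 30
python3 -c "
from h import *
go(*K[1],180,32.5)"
```

```text
time: 16.88
tool_pos: [490.9, -63.4, 102.1]
tcp_rot: [-180.0, -0.0, 39.3]
ft_force: [-3.9, 3.8, 2.9]
finger_gap: 13.2
time: 17.88
tool_pos: [491.0, -63.7, 102.1]
tcp_rot: [-180.0, -0.0, 4.1]
ft_force: [-5.4, 2.4, 5.1]
finger_gap: 13.5
time: 18.75
tool_pos: [492.3, -64.2, 183.1]
tcp_rot: [179.9, -0.2, 4.0]
ft_force: [0.5, 0.1, -0.6]
finger_gap: 59.5
shift [ 3.634 -2.419  0.072] turn [ 0.    -0.001 -0.079] tcp [492.283 -64.23  183.059] [179.93   -0.224   4.001] t 18.75 F [ 0.485  0.115 -0.604] gap 59.477487637708016 j6 72.64612240756107
```

```bash
python3 -m jog '[[[0.727,-0.484,0,0,0,0,0.7],[0.727,-0.484,0,0,0,0,0.7],[0.727,-0.484,0,0,0,0,0.7],[0.727,-0.484,0,0,0,0,0.7],[0.727,-0.484,0.07,0,0,0,0.7],[0,0,0,0,0,-0.026,0.7],[0,0,0,0,0,-0.026,0.7],[0,0,0,0,0,-0.027,0.7],[0,0,0,0,0,0,0.7],[0,0,0,0,0,0,0.7]]]' 30
python3 -c "
from h import *
go(*K[1],100,32.5)
knobs('k6')"
```

```text
time: 20.0
tool_pos: [663.3, 69.4, 176.5]
tcp_rot: [-180.0, 0.1, 32.2]
ft_force: [0.3, 0.3, 0.7]
finger_gap: 59.8
shift [0.028 0.025 1.531] turn [-0.     0.    -0.001] tcp [663.344  69.417 176.535] [-179.96     0.066   32.209] t 20.0 F [0.342 0.269 0.712] gap 59.768203007114074 j6 59.361941443882
board ((581.1893310546875, 62.30384063720703), (119.94657897949219, 222.27496337890625), 88.75879669189453)
[311. 133.] 192 rect [649.484  59.07 ] [31.368 14.742] orange [642.086  55.623] 48 dir -144.49175675783894 zmed 124.10565328284167
[406. 134.] 440 rect [643.451 -84.205] [15.685 66.797] orange [642.151 -56.083] 15 dir 94.02204819276328 zmed 123.96410875503398
[395. 235.] 438 rect [490.427 -63.168] [65.453 15.064] orange [516.45  -60.906] 19 dir 4.196690856654427 zmed 123.98279171893131
[293. 224.] 406 rect [511.238  89.78 ] [14.106 66.35 ] orange [517.256  63.255] 15 dir -86.37478600901198 zmed 124.29535936346406
```

```bash
python3 -m jog '[[[0.028,0.025,0.5,0,0,0,0.7],[0,0,0.5,0,0,0,0.7],[0,0,0.4,0,0,0,0.7],[0,0,0.13,0,0,0,0.5],[0,0,0,0,0,0,0.3],[0,0,0,0,0,0,0],[0,0,0,0,0,0,0],[0,0,0,0,0,0,0],[0,0,0,0,0,0,0]]]' 30
python3 -m jog '[[[0,0,0,0,0,0.019,0],[0,0,0,0,0,0.019,0],[0,0,0,0,0,0.019,0],[0,0,0,0,0,0.019,0],[0,0,0,0,0,0.003,0],[0,0,0,0,0,0,0],[0,0,0,0,0,0,0]]]' 30
python3 -m jog '[[[0,0,0,0,0,0,0.6],[0,0,0,0,0,0,0.7],[0,0,0,0,0,0,0.7],[0,0,-0.5,0,0,0,0.7],[0,0,-0.7,0,0,0,0.7],[0,0,-0.7,0,0,0,0.7],[-0.9,0.3,0,0,0,0,0.7],[-0.9,0.3,0,0,0,0,0.7],[-0.9,0.3,0,0,0,0,0.7],[0,0,0,0,0,0,0.7],[0,0,0,0,0,0,0.7]]]' 30
python3 -c "
from h import *
knobs('k7')"
```

```text
time: 21.18
tool_pos: [666.0, 69.7, 102.4]
tcp_rot: [180.0, -0.1, 32.4]
ft_force: [-4.6, 4.6, 5.7]
finger_gap: 13.2
time: 22.05
tool_pos: [666.0, 69.7, 102.3]
tcp_rot: [-180.0, -0.1, 4.0]
ft_force: [-4.5, 3.4, 6.3]
finger_gap: 13.0
time: 23.42
tool_pos: [534.7, 14.8, 196.7]
tcp_rot: [180.0, -0.1, 4.0]
ft_force: [0.6, 0.3, 0.3]
finger_gap: 59.8
board ((677.6555786132812, -27.453346252441406), (185.1492919921875, 18.38798713684082), 84.05014038085938)
[303. 111.] 183 rect [682.825  70.316] [30.467 14.085] orange [0. 0.] 0 dir -175.37834492400148 zmed 123.91252106108618
```

View pics/k7.png

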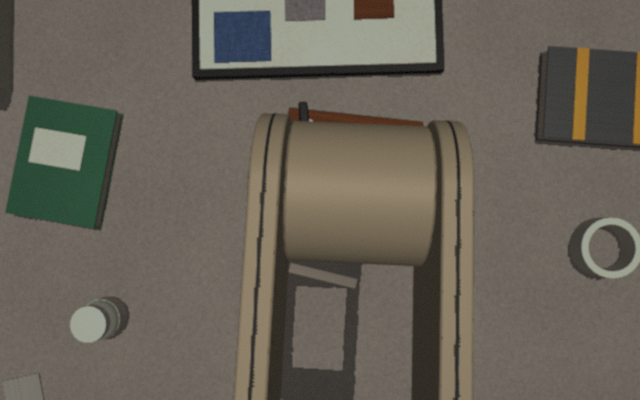

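The arm covers the press; only P1's end shows, at (303,111). I'll move aside for a final check.

```bash
python3 -m jog '[[[0,-0.9,-0.2,0,0,0,0.7],[0,-0.9,0,0,0,0,0.7],[0,-0.9,0,0,0,0,0.7],[0,-0.9,0,0,0,0,0.7],[0,-0.9,0,0,0,0,0.7],[0,-0.9,0,0,0,0,0.7],[0,0,0,0,0,0,0.7],[0,0,0,0,0,0,0.7]]]'
python3 -c "
from h import *
knobs('k8')"
```

```text
time: 24.48
tool_pos: [515.8, 284.6, 205.9]
tcp_rot: [180.0, 0.0, 4.1]
ft_force: [0.4, -0.6, 0.4]
finger_gap: 59.6
board ((577.7183837890625, 2.6931381225585938), (219.08547973632812, 219.1715850830078), 82.2174072265625)
[305. 123.] 408 rect [664.521  69.178] [67.118 14.529] orange [636.262  65.841] 13 dir -176.03256332745693 zmed 124.19804408006513
[406. 134.] 436 rect [643.443 -84.074] [15.685 67.06 ] orange [641.982 -55.651] 17 dir 93.80911604474606 zmed 123.89531988731562
[349. 177.] 107 rect [579.088   3.605] [21.114 19.678] orange [0. 0.] 0 dir -108.78596542114069 zmed 114.22950966900362
[395. 235.] 434 rect [490.422 -63.094] [65.453 15.212] orange [516.506 -61.911] 18 dir 4.249679170915907 zmed 124.10280105666686
[293. 224.] 406 rect [511.238  89.78 ] [14.106 66.35 ] orange [515.849  63.085] 15 dir -86.4001102480785 zmed 124.38277443489477
```

View pics/k8.png

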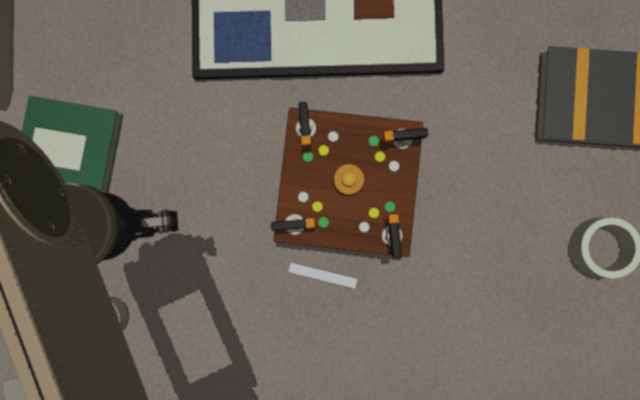

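All four orange ends point at their green dots ((308,157), (374,141), (323,223), (390,207)). The measured values are about 1.17–1.19 rad, and the arm is clear.

```bash
python3 -c "
from bench import job
print(job.hand_in())"
```

```text
the job is handed in; nothing more can be done
None
```

I tightened the press in the order asked and handed the job in at about 24.5 s of the 72 s allowed; no verdict was reported.

- **Half-way:** I turned the two loose knobs to their yellow dots, about 0.60 rad each. The other pair measured about 0.56 and 0.68 rad, so all four stood within range before I went on.
- **Home:** I then turned that same diagonal fully home, and after it the other diagonal.
- **Last check:** the top camera showed all four knobs on their green dots, at about 1.17 to 1.19 rad. The weight was in place, the arm was clear of the press, and the wrist force was about zero.
- **Deviations:** one earlier check picture was blocked by the arm, so I moved aside and took it again. On the first grip the tool sat about 5 mm higher than planned, but it held and turned the knob properly. No check failed or disagreed.

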